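# Lay the biscuit tube in the display drawer and close it

### The arm

A 6-joint arm with a two-finger parallel gripper is mounted at the origin on the work surface. World frame = base frame: x ahead of the robot, y to its left, z up, the work surface at z = 0. Lengths are in mm, angles in rad, forces in N, time in s.
With the tool pointing down it reaches from about 275 to 1000 mm from the base axis. Payload 8.4 kg.
Tool frame: the origin (TCP) lies midway between the tips of the shut fingers; the grasp point (between the pads) lies 19 mm behind it; z points along the fingers, y is the line along which they close (so a half turn about z gives the same grasp; the last joint's range is limited). The gripper opens to 85 mm and grips with 20 to 120 N. Pads are 22 mm wide; open, the fingers measure 114 mm over their backs; the gripper's body (76 mm by 85 mm) begins 54 mm behind the grasp point. The pads swing forward as they close: fully open they stand 13 mm farther back than shut.
Start: joints at [-1.125, 0.353, 1.633, -0, 1.155, -0.002], TCP at [270.614, -563.379, 231.281] pointing down, gripper open.
Joint ranges: [-2.63, 2.63], [-0.92, 2.1], [0.06, 2.66], [-1.3, 4.44], [0, 2.69], [-3.02, 3.02]. Speed limits (rad/s): [2.22, 2.22, 2.79, 3.14, 3.14, 3.14].

### API

Orientations are given as [roll, pitch, yaw] about the fixed x, y, z axes, in that order (R = Rz(yaw) Ry(pitch) Rx(roll)).
In Python, from rig import r, cams gives the robot as it stands. The module is installed in compiled form; this text tells all that it offers.
- The arm moves only by the tool send_rows, never from a script. Its argument "targets" is one flat list of numbers, 7 for each row, row after row: the shift along the tool's x, y, z in m, then the turn, a rotation vector about the tool's x, y, z in rad, then the opening, from -1 (shut) to 1 (fully open). In form: [tx, ty, tz, wx, wy, wz, fingers, tx, ty, tz, wx, wy, wz, fingers, ...]. A call has 1 to 12 rows; each row is the pose to reach, as a shift and turn from the pose commanded when the call began, along the tool's axes at that moment; what a row does not reach only later rows make up. A row lasts 1/12 s, in which the tool goes at most 41.7 mm and 7.16 degrees, less where a joint would pass 70% of its speed; a pose out of reach is approached as far as the arm can. A call with a gripper value outside its range is refused whole. The fingers move at their own pace and stop on an object; "grip_force" is the grip in N (left out, the last holds). Time passes only in rows, so rows that repeat a pose let the fingers close. It gives the time, the measured TCP pose, the force, the opening and the grip force at its end, in the units of the state.
- r.sense(): the state, without advancing time (a new reading comes with each control period).
- cams.grab_frame(name): name is "scene" or "top" or "wrist"; returns a dict with "color" (400x640x3 uint8, blue, green, red), "fx", "fy", "cx", "cy" (pixels), "xyz" and "attitude" of the camera in the world. Camera axes: x right, y down, z forward; pixel columns grow to the right and rows downward; lengths in mm; the calibration is good to about 2 mm. A picture is of the moment at which its call begins. There is no depth.
- r.sign_off(): hands the job in; it is judged then, once.
The state is a dict: "clock": time; "qpos": joint angles; "qvel": joint speeds; "joint_efforts": joint torques, N m; "eef_pos": TCP position; "tcp_rot": TCP orientation; "contact_force": force on the tool from outside, world axes, zero at the start; "wrist_torque": the same for the moment, N m; "opening": opening from 0.0 (shut) to 1.0 (fully open); "grasp_force": force on a finger pad.
Only numpy, scipy, OpenCV 4.12 (cv2) and the standard library are available. Lean on these libraries where they do the work, as an engineer would, in place of code of your own. Each camera call takes 0.05 s, during which the arm holds its last target. There are 200 camera calls.

### The job

Lay the standing blue biscuit tube gently on its side in the orange V-shaped cradle of the display case's open drawer, resting on both saddles (lid to either side), and let go of it without dropping it or letting it topple. Then slide the drawer gently in until it is fully home, with the tube still lying in its cradle. Do not disturb the green tube, the calculator or the sweet jar.

Things in the scene. Friction and masses are not known exactly. Their poses are not given: they have to be found in the camera images.
- blue_tube: The tube to put away: a rigid closed cylinder, 48 mm diameter, 120 mm tall, 110 to 220 g, blue with a yellow band and a white lid. It starts upright on the counter. Origin: centre of its underside; z runs along its axis towards the lid. The green tube stands at least 100 mm away, axis to axis.
- blue_tube_mid (a point): The middle of the blue tube, on its axis, 60 mm from either end.
- cradle (a point): Where the middle of the blue tube lies once in the cradle, 59 mm above the counter; moves with the drawer. x points into the case (closing direction), y along the cradle and the tube laid in it, z up. Two orange 90 degree V saddles, 14 mm thick, at y = -40 and +40 mm (66 mm gap between for fingers); tops 8 mm below this point, reaching 30 mm either side in x.
- drawer_floor (a point): Centre of the wooden drawer floor, straight below the cradle, 19 mm above the counter; axes as the cradle's. Drawer side walls: inner faces at y = -78 and +78 mm; rear wall inner face at x = +65 mm; their tops are 43 mm above the counter.
- drawer_front (a point): Centre of the outer face of the drawer's red front panel, the face to push, 41 mm above the counter; axes as the cradle's. The panel is 206 mm wide, 15 mm thick, from 11 to 71 mm above the counter, with no handle sticking out; the cradle point lies 85 mm behind this face.
- drawer (a joint): How far the drawer is pulled out, in m: 0 is fully home (a hard stop, red front against the case), at most 0.19; starts at 0.15 to 0.18. It slides freely with about 1.5 N of friction and stays where it is left.
- case_mouth (a point): Bottom centre of the open front of the white display case, on the counter; axes as the cradle's (x into the case). The case is fixed, reaches from here 240 mm along x, 105 mm to either side in y, 101 mm high, with a clear, red-edged top whose underside is 93 mm above the counter. With the drawer home the cradle point is at x = +70 mm, y = 0, and the drawer's front face at x = -15 mm.
- green_tube: Bystander: a tube of the same size (48 mm diameter, 120 mm tall), green with a pale band and a red lid, standing upright. Origin: centre of its underside.
- calculator: Bystander: white pocket calculator lying flat, 140 x 85 x 18 mm (x, y, z). Origin: centre of its underside.
- sweet_jar: Bystander: amber jar with a red cap, 72 mm diameter, 100 mm tall, upright. Origin: centre of its underside. A fixed shop scale, 100 mm high, stands farther to the left (y above 0.44 m, x 0.5 to 0.85 m), not used.

How it is judged:
By the outcome, as a careful person would: the job done as asked, in the order asked, and still so for the second after the job is handed in, with the robot touching nothing.
It also fails if it takes over 59 s, if anything falls off the work surface, if the arm or the gripper's body presses on something with over 40 N, if the wrist force passes 120 N, or if a joint passes its speed limit or range.

## Working session

There is one attempt and no reset: what is moved stays moved. The work goes in short steps, Python scripts to look and compute and a tool call to move; the robot and the scene stay as the last step left them, time stands still between calls to the robot, and variables do not carry over. Pictures are saved under pics/ and viewed, at most 12 in all, crops included, and the job is handed in when it is done.

Besides the shell and the picture viewer there is one more tool, called after "Call:" as name(argument=value, ...) on one line, values as JSON. send_rows: Moves the arm, as the interface text tells. Its arguments: {"type":"object","properties":{"targets":{"type":"array"},"grip_force":{"type":"number"}},"required":["targets"]}

```bash
mkdir -p pics; cat > h.py <<'E'
import numpy as np, cv2
from scipy.spatial.transform import Rotation as Ro
from rig import r, cams
def grab(n,save=None):
    f=cams.grab_frame(n)
    if save: cv2.imwrite('pics/'+save,f['color'])
    return f
def Rm(a):
    a=np.array(a,float)
    if a.shape==(3,3): return a
    return Ro.from_euler('xyz',a).as_matrix() if a.size==3 else Ro.from_quat(a).as_matrix()
def ray(f,u,v):
    d=Rm(f['attitude'])@np.array([(u-f['cx'])/f['fx'],(v-f['cy'])/f['fy'],1]); return np.array(f['xyz'],float),d/np.linalg.norm(d)
def onz(f,u,v,z):
    o,d=ray(f,u,v); return o+d*(z-o[2])/d[2]
def proj(f,p):
    c=Rm(f['attitude']).T@(np.array(p,float)-np.array(f['xyz'])); return f['fx']*c[0]/c[2]+f['cx'],f['fy']*c[1]/c[2]+f['cy']
def tri(rays):
    A=0;b=0
    for o,d in rays:
        P=np.eye(3)-np.outer(d,d);A=A+P;b=b+P@o
    return np.linalg.solve(A,b)
E
python3 - <<'E'
from h import *
for n in ('scene','top'):
    f=grab(n,n+'1.png'); print(n,f['fx'],f['fy'],f['cx'],f['cy'],f['xyz'],f['attitude'])
print(r.sense())
E
```

```text
scene 476.1686178789267 476.1686178789267 321.8126127309571 208.07396251352714 [1394.66101477 -202.3664867  1125.44235446] [-2.47780276  0.01448479  1.2771772 ]
top 392.12567800132933 392.12567800132933 317.4148480020106 205.786159765706 [ 364.17355811   46.50516697 1123.12377336] [-2.95805497 -0.00900105 -1.5444806 ]
{'clock': 0.1, 'qpos': array([-1.12541376e+00,  3.53548051e-01,  1.63406046e+00, -1.37222674e-05,
        1.15520360e+00, -2.41059497e-03]), 'qvel': array([-0.00043458, -0.00022781, -0.00233343, -0.00026179,  0.0008972 ,
        0.00127749]), 'joint_efforts': array([ 4.49804875e-04, -6.06354260e+01, -3.42818177e+01,  4.24078360e-05,
        3.93813287e-03,  5.49501650e-06]), 'eef_pos': array([ 270.41696934, -562.99724949,  230.65571683]), 'tcp_rot': array([-3.14037317e+00,  9.60777103e-06,  4.47798716e-01]), 'contact_force': array([0.1724779 , 0.02237095, 0.62206591]), 'wrist_torque': array([ 0.02369715,  0.01931445, -0.02457916]), 'grasp_force': 0.0, 'opening': 1.00308503670416}
```

View pics/scene1.png

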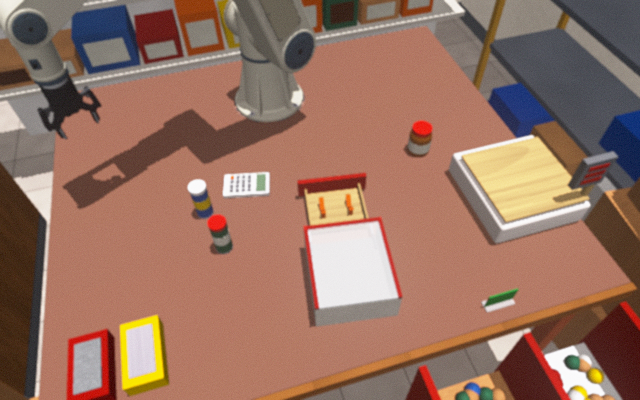

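View pics/top1.png

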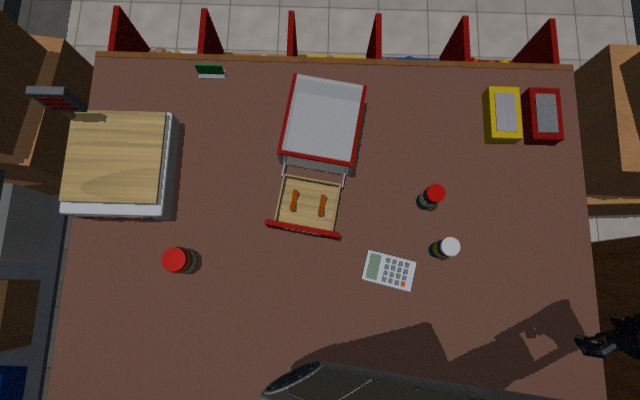

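The scene view shows the blue tube (lid about (198,187)), the green tube (218,225), the calculator (246,185), the drawer with its orange saddles (322,205),(349,203) and its red front (332,183), and the case below it. In the top view the lid is at (450,246), the saddles at (294,200),(322,206) and the drawer front runs from (267,225) to (340,235).

```bash
cat > m.py <<'E'
from h import *
def mask(f,kind,box):
    h=cv2.cvtColor(f['color'],cv2.COLOR_BGR2HSV).astype(int);H,S,V=h[...,0],h[...,1],h[...,2]
    m={'white':(S<60)&(V>120),'orange':(H>=4)&(H<=15)&(S>170)&(V>100),'red':((H<4)|(H>174))&(S>180)&(V>70),'blue':(H>100)&(H<130)&(S>90)}[kind]
    o=np.zeros(m.shape,np.uint8);x0,y0,x1,y1=box;o[y0:y1,x0:x1]=m[y0:y1,x0:x1]*255;return o
def blobs(m,amin=15):
    n,l,s,c=cv2.connectedComponentsWithStats(m)
    return [(s[i].tolist(),c[i].round(1).tolist(),cv2.minAreaRect(np.argwhere(l==i)[:,::-1].astype(np.float32))) for i in range(1,n) if s[i][4]>=amin]
E
python3 - <<'E'
from m import *
fs=grab('scene');ft=grab('top')
for n,f,k,b in [('lid',fs,'white',(180,170,215,200)),('lid',ft,'white',(425,230,465,262)),('sad',fs,'orange',(305,185,365,222)),('sad',ft,'orange',(280,180,335,222)),('front',fs,'red',(290,165,375,198)),('front',ft,'red',(255,210,350,245))]:
    for q in blobs(mask(f,k,b)): print(n,'S' if f is fs else 'T',q)
for n,f,b in(('s',fs,(150,160,400,330)),('t',ft,(250,60,480,300))):
    c=f['color'][b[1]:b[3],b[0]:b[2]]
    cv2.imwrite(f'pics/c{n}.png',cv2.resize(c,None,fx=3 if n=='s' else 2.4,fy=3 if n=='s' else 2.4,interpolation=cv2.INTER_CUBIC))
E
```

```text
lid S ([187, 179, 20, 17, 259], [196.5, 186.7], ((196.5, 187.0), (16.0, 19.0), 90.0))
lid T ([441, 237, 20, 19, 297], [450.5, 246.0], ((450.5, 246.0), (18.0, 19.0), 90.0))
sad S ([346, 194, 7, 20, 87], [348.7, 203.2], ((348.51922607421875, 203.5961456298828), (19.415496826171875, 5.491251468658447), 78.69007110595703))
sad S ([319, 198, 7, 19, 84], [321.7, 206.6], ((321.72003173828125, 206.95999145507812), (18.60408592224121, 5.008792877197266), 79.69515228271484))
sad T ([290, 190, 8, 20, 94], [293.6, 199.5], ((293.7245178222656, 199.63583374023438), (4.975790023803711, 19.780303955078125), 10.61965560913086))
sad T ([318, 195, 8, 20, 102], [321.5, 204.5], ((321.4999694824219, 204.49998474121094), (4.9193501472473145, 19.94572639465332), 10.304845809936523))
front S ([298, 173, 68, 19, 379], [330.0, 180.0], ((331.96856689453125, 182.5613250732422), (12.26478099822998, 67.59001922607422), 83.41805267333984))
front T ([265, 219, 75, 19, 356], [301.8, 228.2], ((302.0486755371094, 228.2301025390625), (75.48738861083984, 5.533698081970215), 10.22216796875))
```

View pics/cs.png

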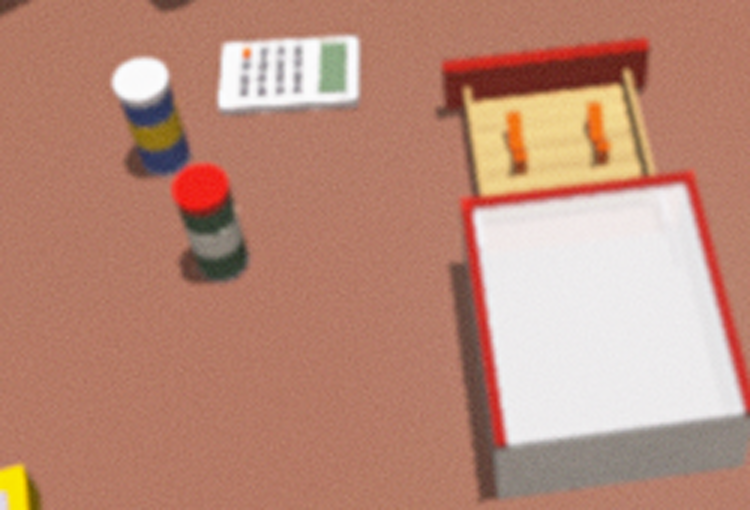

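View pics/ct.png

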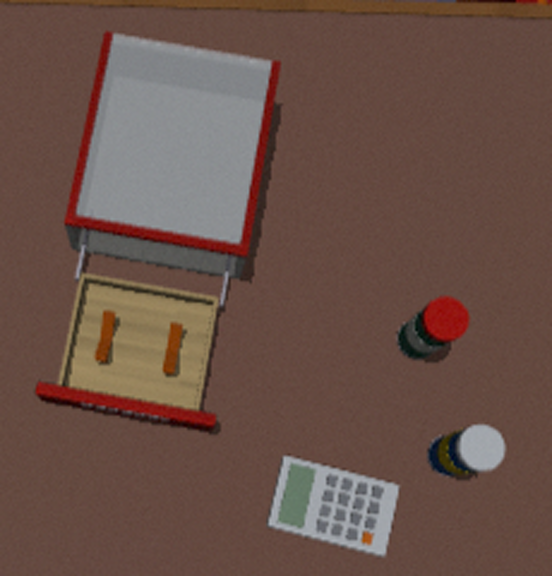

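The crops confirm the layout: lid, both saddles, red front panel and clear-topped case are all unobstructed. The drawer is yawed by about 10° in the top view.

```bash
python3 - <<'E'
from m import *
fs=grab('scene');ft=grab('top')
T=lambda a,b: tri([ray(fs,*a),ray(ft,*b)])
print('lid tri',T((196.5,186.9),(450.5,246)), onz(fs,196.5,186.9,120),onz(ft,450.5,246,120))
R=T((348.6,203.4),(293.7,199.6)); L=T((321.7,206.8),(321.5,204.5))
print('saddles',R,L)
for z in(40,46,51):
    a=onz(ft,293.7,199.6,z);b=onz(ft,321.5,204.5,z);c=onz(fs,348.6,203.4,z);d=onz(fs,321.7,206.8,z);print(z,(a+b)/2,a-b,np.degrees(np.arctan2(*(b-a)[:2])),(c+d)/2,c-d)
# front panel top edge ends in top image, fit lines per view
for n,f,b in(('S',fs,(290,165,375,198)),('T',ft,(255,210,350,245))):
    m=mask(f,'red',b); p=np.argwhere(m)[:,::-1].astype(np.float32)
    box=cv2.boxPoints(cv2.minAreaRect(p)); print(n,[(q.round(1).tolist(),onz(f,*q,71).round(1).tolist()[:2]) for q in box])
# green & calc & green lid
for n,f,b in(('S',fs,(205,210,232,235)),('T',ft,(415,180,450,210))):
    q=max(blobs(mask(f,'red',b)),key=lambda q:q[0][4]);print(n,q,onz(f,*q[1],120))
# case mask corners by red edge in top view
q=blobs(mask(ft,'red',(270,70,375,172)));print(q)
print([onz(ft,*p,101).round(0)[:2].tolist() for p in cv2.boxPoints(max(q,key=lambda q:q[0][4])[2])])
q=max(blobs(mask(ft,'white',(355,245,420,295))),key=lambda q:q[0][4]);print('calc',[onz(ft,*p,18).round(0)[:2].tolist() for p in cv2.boxPoints(q[2])])
E
```

```text
lid tri [ 455.96231372 -301.90852794  115.34448518] [ 460.68775028 -300.69469255  120.        ] [ 455.38137868 -301.11308899  120.        ]
saddles [581.83205719 109.10597828  36.72241754] [570.05275394  30.38298078  36.37931163]
40 [575.34621317  69.97133342  40.        ] [11.84594868 78.61245137  0.        ] -171.43068934453893 [578.48292357  68.58916816  40.        ] [11.47675943 78.42003325  0.        ]
46 [574.17641526  69.84134181  46.        ] [11.78032765 78.17697509  0.        ] -171.43068934453888 [582.99451143  67.09140651  46.        ] [11.41331934 77.98655081  0.        ]
51 [573.20158367  69.73301547  51.        ] [11.72564346 77.81407819  0.        ] -171.43068934453882 [586.75416798  65.8432718   51.        ] [11.3604526  77.62531545  0.        ]
S [([297.6000061035156, 180.5], [480.5, -16.4]), ([364.5, 170.60000610351562], [502.9, 184.7]), ([366.5, 184.5], [556.2, 171.7]), ([299.70001220703125, 194.3000030517578], [533.5, -24.5])]
T [([264.3999938964844, 224.39999389648438], [504.5, 184.0]), ([265.3999938964844, 218.8000030517578], [519.8, 182.1]), ([339.70001220703125, 232.0], [489.4, -19.8]), ([338.70001220703125, 237.60000610351562], [474.2, -17.4])]
S ([207, 215, 19, 17, 242], [216.6, 222.5], ((217.00001525878906, 222.50001525878906), (16.26345443725586, 17.677669525146484), 45.0)) [ 600.59333995 -266.53509437  120.        ]
T ([427, 184, 18, 18, 268], [435.3, 192.5], ((435.5, 192.5), (17.0, 17.0), 90.0)) [ 594.69212704 -266.11240782  120.        ]
[([277, 74, 90, 93, 767], [321.1, 133.3], ((321.495361328125, 119.6513671875), (77.2748794555664, 81.55840301513672), 9.865806579589844))]
[[696.0, 157.0], [934.0, 129.0], [900.0, -87.0], [665.0, -50.0]]
calc [[365.0, -83.0], [449.0, -104.0], [419.0, -241.0], [336.0, -219.0]]
```

```bash
cat >> h.py <<'E'
def pose(az,tilt):
    "tool z: tilt deg from straight down toward azimuth az; tool y horizontal"
    a=np.radians(az); x=np.array([np.cos(a),np.sin(a),0]); y=np.array([np.sin(a),-np.cos(a),0])
    R=np.column_stack([x,y,[0,0,-1]]); return R@Ro.from_rotvec([0,np.radians(tilt),0]).as_matrix()
def delta(p,R):
    s=r.sense(); R0=Ro.from_euler('xyz',s['tcp_rot']).as_matrix()
    return (R0.T@(np.array(p,float)-s['eef_pos'])/1000).round(4).tolist(), Ro.from_matrix(R0.T@R).as_rotvec().round(4).tolist()
E
python3 - <<'E'
from h import *
t=np.array([np.cos(np.radians(50)),np.sin(np.radians(50)),0])
print(delta(np.array([457,-301,150])-150*t,pose(50,70)))
E
```

```text
([0.1449, -0.0938, 0.0811], [0.2589, 1.2022, -0.3706])
```

Call:
send_rows(targets=[0.145, -0.094, 0.081, 0.259, 1.202, -0.371, 1, 0.145, -0.094, 0.081, 0.259, 1.202, -0.371, 1, 0.145, -0.094, 0.081, 0.259, 1.202, -0.371, 1, 0.145, -0.094, 0.081, 0.259, 1.202, -0.371, 1, 0.145, -0.094, 0.081, 0.259, 1.202, -0.371, 1, 0.145, -0.094, 0.081, 0.259, 1.202, -0.371, 1, 0.145, -0.094, 0.081, 0.259, 1.202, -0.371, 1, 0.145, -0.094, 0.081, 0.259, 1.202, -0.371, 1, 0.145, -0.094, 0.081, 0.259, 1.202, -0.371, 1, 0.145, -0.094, 0.081, 0.259, 1.202, -0.371, 1, 0.145, -0.094, 0.081, 0.259, 1.202, -0.371, 1, 0.145, -0.094, 0.081, 0.259, 1.202, -0.371, 1])

```text
clock: 1.3
eef_pos: [359.9, -415.9, 147.7]
tcp_rot: [-3.134, -1.225, 0.865]
contact_force: [0.0, 0.7, -0.2]
opening: 1.003
grasp_force: 0.0
```

```bash
python3 - <<'E'
from h import *
s=r.sense();print(s['clock'],s['qpos'].round(3),s['eef_pos'],s['tcp_rot'],s['contact_force'])
f=grab('wrist','w1.png');print(f['fx'],f['cx'],f['cy'],f['xyz'],f['attitude'])
t=np.array([np.cos(np.radians(50)),np.sin(np.radians(50)),0])
print(delta(np.array([457,-301,150])-150*t,pose(50,70)))
print(proj(f,[457,-301,0]),proj(f,[457,-301,120]))
E
```

```text
1.3 [-1.346  0.815  1.643  0.853  1.668 -1.037] [ 359.94529275 -415.90088     147.72453879] [-3.13350327 -1.22502056  0.86466671] [ 0.0470944   0.70299416 -0.16761337]
358.03220344764503 320.7236108566406 199.8778005538962 [ 290.65135807 -498.99985842  264.03258115] [-2.20871298  0.00389589 -0.69780844]
([0.0013, 0.0002, -0.0002], [-0.0001, -0.0001, -0.002])
(np.float64(321.97024583065877), np.float64(256.87225448494115)) (np.float64(321.7035006996122), np.float64(153.16093756042727))
```

View pics/w1.png

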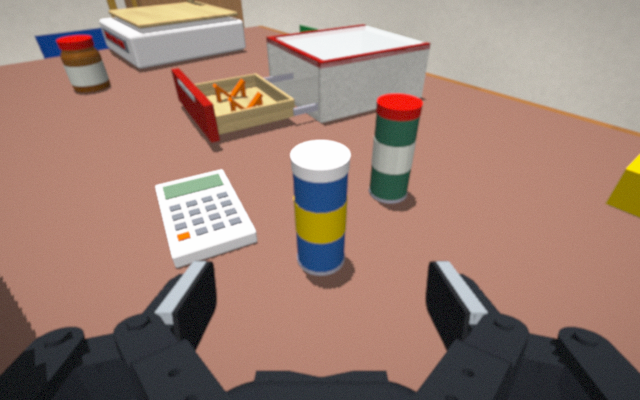

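The wrist view shows the tube centred between the open fingers: lid ellipse about (321,158), base about (321,262), green tube well clear at (390,150).

```bash
python3 - <<'E'
from m import *
f=grab('wrist');ft=grab('top');fs=grab('scene')
m=mask(f,'white',(280,130,360,190));q=max(blobs(m),key=lambda q:q[0][4]);print(q[:2])
x0,y0,w,h,_=q[0]; rows=[(m[y]>0).sum() for y in range(y0,y0+h)];print(rows)
mb=mask(f,'blue',(280,170,360,285));ys,xs=np.nonzero(mb);print('blue bottom',ys.max(),xs.min(),xs.max())
for v in(156,158,160): print(v,onz(f,x0+w/2-.5,v,120), tri([ray(f,x0+w/2-.5,v),ray(ft,450.5,246)]),tri([ray(f,x0+w/2-.5,v),ray(fs,196.5,186.7)]))
print(onz(f,321,y0,120),onz(f,321,ys.max()+.5,0))
E
```

```text
([289, 140, 62, 44, 2248], [319.4, 160.9])
[np.int64(21), np.int64(30), np.int64(36), np.int64(41), np.int64(45), np.int64(48), np.int64(51), np.int64(54), np.int64(56), np.int64(58), np.int64(58), np.int64(60), np.int64(60), np.int64(62), np.int64(62), np.int64(62), np.int64(62), np.int64(62), np.int64(61), np.int64(60), np.int64(60), np.int64(60), np.int64(60), np.int64(59), np.int64(58), np.int64(58), np.int64(58), np.int64(58), np.int64(58), np.int64(58), np.int64(58), np.int64(56), np.int64(56), np.int64(56), np.int64(55), np.int64(53), np.int64(51), np.int64(47), np.int64(46), np.int64(42), np.int64(36), np.int64(31), np.int64(24), np.int64(7)]
blue bottom 271 294 346
156 [ 453.52931263 -302.86917683  120.        ] [ 455.21113786 -301.33074451  118.81793357] [ 456.63900951 -300.27393361  117.26230065]
158 [ 451.46578693 -305.34292906  120.        ] [ 455.15267168 -301.74405387  117.22274076] [ 455.86018227 -300.66458783  116.04347147]
160 [ 449.43858014 -307.77314221  120.        ] [ 455.09344301 -302.15975537  115.62085077] [ 455.07957029 -301.05689564  114.82465722]
[ 472.47161346 -282.20997081  120.        ] [ 444.04914387 -315.56199688    0.        ]
```

```bash
python3 - <<'E'
from h import *
t=np.array([np.cos(np.radians(50)),np.sin(np.radians(50)),0]);R=pose(50,70)
g=np.array([457,-301,60])+24*R[:,2]
print(g,delta(g-110*t,R),delta(g-50*t,R),delta(g,R))
E
```

```text
[ 471.49654657 -283.72368855   51.79151656] ([-0.0716, -0.0004, 0.0927], [0.0001, 0.0026, 0.0014]) ([-0.0509, -0.0003, 0.1491], [0.0001, 0.0026, 0.0014]) ([-0.0337, -0.0003, 0.196], [0.0001, 0.0026, 0.0014])
```

Call:
send_rows(targets=[-0.036, 0, 0.046, 0, 0, 0, 1, -0.072, 0, 0.093, 0, 0, 0, 1, -0.072, 0, 0.093, 0, 0, 0, 1, -0.065, 0, 0.112, 0, 0, 0, 1, -0.058, 0, 0.131, 0, 0, 0, 1, -0.051, 0, 0.149, 0, 0, 0, 1, -0.047, 0, 0.161, 0, 0, 0, 1, -0.043, 0, 0.172, 0, 0, 0, 1, -0.038, 0, 0.184, 0, 0, 0, 1, -0.034, 0, 0.196, 0, 0, 0, 1, -0.034, 0, 0.196, 0, 0, 0, 1, -0.034, 0, 0.196, 0, 0, 0, 1])

```text
clock: 2.5
eef_pos: [471.7, -283.3, 51.4]
tcp_rot: [3.14, -1.221, 0.876]
contact_force: [0.1, 0.0, 0.2]
opening: 0.997
grasp_force: 0.0
```

Call:
send_rows(targets=[0, 0, 0, 0, 0, 0, 0.5, 0, 0, 0, 0, 0, 0, 0.3, 0, 0, 0, 0, 0, 0, 0.1, 0, 0, 0, 0, 0, 0, 0, 0, 0, 0, 0, 0, 0, -0.2, 0, 0, 0, 0, 0, 0, -0.4, 0, 0, 0, 0, 0, 0, -0.6, 0, 0, 0, 0, 0, 0, -1, 0, 0, 0, 0, 0, 0, -1, 0, 0, 0, 0, 0, 0, -1], grip_force=35)

```text
clock: 3.33
eef_pos: [471.6, -283.8, 51.2]
tcp_rot: [3.14, -1.221, 0.875]
contact_force: [-0.7, -1.4, 1.6]
opening: 0.553
grasp_force: 36.6
```

```bash
python3 - <<'E'
from h import *
s=r.sense();print(s['qpos'].round(3),s['opening'],s['grasp_force'],s['contact_force'])
f=grab('wrist','w2.png')
E
```

```text
[-1.111  0.906  1.821  1.06   1.408 -1.188] 0.5527597057827519 36.57743275165558 [-0.72659756 -1.42337402  1.58782673]
```

View pics/w2.png

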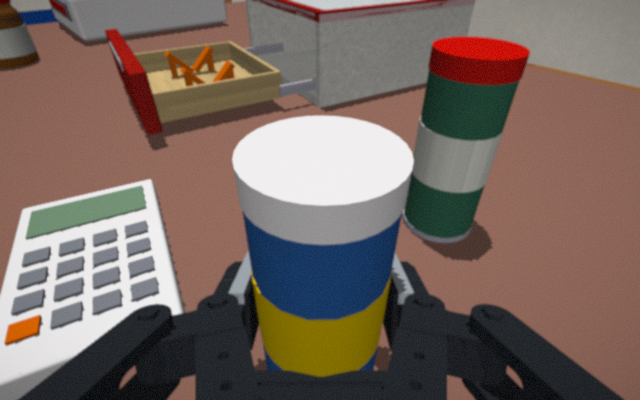

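The tube is gripped upright, centred in the fingers; the lid is at (323,165) and the neighbours are untouched. Next is the lift.

Call:
send_rows(targets=[0.009, 0, -0.003, 0, 0, 0, -1, 0.028, 0, -0.01, 0, 0, 0, -1, 0.056, 0, -0.021, 0, 0, 0, -1, 0.084, 0, -0.031, 0, 0, 0, -1, 0.113, 0, -0.041, 0, 0, 0, -1, 0.15, 0, -0.055, 0, 0, 0, -1, 0.17, 0, -0.062, 0, 0, 0, -1, 0.179, 0, -0.065, 0, 0, 0, -1, 0.179, 0, -0.065, 0, 0, 0, -1])

```text
clock: 4.13
eef_pos: [471.8, -283.7, 243.6]
tcp_rot: [3.13, -1.22, 0.884]
contact_force: [1.2, -0.5, -1.8]
opening: 0.553
grasp_force: 36.6
```

```bash
cat >> h.py <<'E'
C=np.array([573.4,70.2,59.])
Rg=Ro.from_euler('xyz',[3.14,-1.221,.875]).as_matrix()
OFF=Rg.T@(np.array([457,-301,60.])-[471.6,-283.8,51.2])
RT=pose(81.4,-20)
def tcp_for(mid,R=RT): return np.array(mid)-R@OFF
E
python3 - <<'E'
from h import *
s=r.sense();print(s['qpos'].round(3),s['grasp_force'],s['contact_force'],OFF)
# via: rotate in place
t0=s['eef_pos']
print('rot',delta(tcp_for([500,-150,260]),pose(65,20)))
print('hover',delta(tcp_for(C+[0,0,120]),RT))
E
```

```text
[-1.11   0.575  1.843  1.037  1.562 -0.923] 36.57663702964783 [ 1.19964169 -0.48840858 -1.83053704] [  0.53553258  -0.14243094 -24.21018212]
rot ([0.0333, -0.0595, 0.1083], [0.1932, -0.8652, -0.1879])
hover ([0.0318, -0.145, 0.3388], [0.2595, -1.5251, -0.548])
```

Call:
send_rows(targets=[0.002, -0.003, 0.005, 0.01, -0.043, -0.009, -1, 0.005, -0.009, 0.016, 0.029, -0.13, -0.028, -1, 0.008, -0.015, 0.027, 0.048, -0.216, -0.047, -1, 0.012, -0.021, 0.038, 0.068, -0.303, -0.066, -1, 0.015, -0.027, 0.049, 0.087, -0.389, -0.085, -1, 0.018, -0.033, 0.06, 0.106, -0.476, -0.103, -1, 0.022, -0.039, 0.07, 0.126, -0.562, -0.122, -1, 0.025, -0.045, 0.081, 0.145, -0.649, -0.141, -1, 0.028, -0.051, 0.092, 0.164, -0.735, -0.16, -1, 0.031, -0.056, 0.101, 0.18, -0.804, -0.175, -1, 0.033, -0.059, 0.107, 0.191, -0.856, -0.186, -1, 0.033, -0.06, 0.108, 0.193, -0.865, -0.188, -1])

```text
clock: 5.13
eef_pos: [498.3, -156.4, 234.6]
tcp_rot: [-3.137, -0.349, 1.137]
contact_force: [-0.0, 1.0, -1.0]
opening: 0.553
grasp_force: 36.5
```

```bash
python3 - <<'E'
from h import *
s=r.sense();print(s['qpos'].round(3),s['grasp_force'],s['contact_force'])
print('hover',delta(tcp_for(C+[0,0,120]),RT))
E
```

```text
[-0.532  0.212  1.87   0.385  1.13  -0.277] 36.49965763092041 [-0.00541432  1.03071645 -1.04446741]
hover ([0.1883, -0.0239, 0.1518], [-0.0044, -0.694, -0.2883])
```

Call:
send_rows(targets=[0.009, -0.001, 0.008, 0, -0.035, -0.014, -1, 0.026, -0.003, 0.021, -0.001, -0.097, -0.04, -1, 0.045, -0.006, 0.036, -0.001, -0.167, -0.069, -1, 0.064, -0.008, 0.052, -0.001, -0.236, -0.098, -1, 0.083, -0.011, 0.067, -0.002, -0.305, -0.127, -1, 0.102, -0.013, 0.082, -0.002, -0.375, -0.156, -1, 0.12, -0.015, 0.097, -0.003, -0.444, -0.185, -1, 0.139, -0.018, 0.112, -0.003, -0.514, -0.213, -1, 0.158, -0.02, 0.127, -0.004, -0.583, -0.242, -1, 0.177, -0.022, 0.143, -0.004, -0.652, -0.271, -1, 0.188, -0.024, 0.152, -0.004, -0.694, -0.288, -1, 0.188, -0.024, 0.152, -0.004, -0.694, -0.288, -1])

```text
clock: 6.13
eef_pos: [572.1, 62.1, 153.7]
tcp_rot: [-3.137, 0.35, 1.423]
contact_force: [-0.1, -0.3, -2.0]
opening: 0.55
grasp_force: 36.5
```

```bash
python3 - <<'E'
from m import *
s=r.sense();print(s['qpos'].round(3),s['grasp_force'],s['contact_force'])
print('hover',delta(tcp_for(C+[0,0,120]),RT))
f=grab('wrist'); fs=grab('scene'); ft=grab('top')
c=cv2.resize(fs['color'][130:280,230:430],None,fx=2,fy=2,interpolation=cv2.INTER_CUBIC)
im=np.zeros((600,800,3),np.uint8); im[:300,:400]=c; im[:300,400:]=cv2.resize(ft['color'][130:280,220:420],(400,300),interpolation=cv2.INTER_CUBIC); im[300:,:480]=cv2.resize(f['color'],(480,300))
cv2.imwrite('pics/hov.png',im)
print(proj(f,C),[proj(f,C+RT[:,0]*0+k*np.array([.1495,.9888,0])-[0,0,8]) for k in(-40,40)])
E
```

```text
[ 0.29   0.446  1.733 -0.346  1.143  0.612] 36.49888873100281 [-0.06511963 -0.31655013 -1.97400293]
hover ([-0.0015, 0.0002, -0.0024], [-0.0039, 0.0008, 0.002])
(np.float64(320.7611914003509), np.float64(148.59664989458656)) [(np.float64(320.75231952040303), np.float64(192.3454300678296)), (np.float64(320.9200841629443), np.float64(81.78070902571004))]
```

View pics/hov.png

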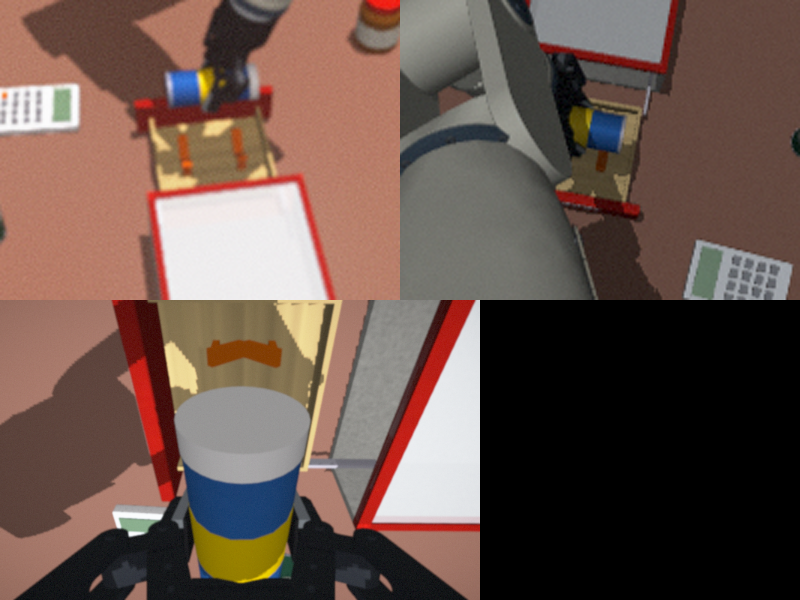

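The scene and top crops show the tube horizontal above the cradle, along its length. The wrist crop shows the +y saddle ahead of the lid at roughly (326,70) in full-frame pixels, so I'll measure it precisely.

```bash
python3 - <<'E'
from m import *
f=grab('wrist')
m=mask(f,'orange',(240,20,420,110))
q=max(blobs(m),key=lambda q:q[0][4]);print(q[:2])
x0,y0,w,h,_=q[0]
for u in range(x0,x0+w,8):
    v=np.nonzero(m[:,u])[0]; print(u,v.min(),v.max(),end='; ')
X=np.array([.9888,-.1495,0]);Y=np.array([.1495,.9888,0])
for u in(x0,x0+w-1):
    v=np.nonzero(m[:,u+(2 if u==x0 else -2)])[0]
    for vv in (v.min(),v.max()):
        p=onz(f,u,vv,51)-C; print('\n',u,vv,p@X,p@Y)
E
```

```text
([274, 47, 101, 36, 2669], [324.1, 62.9])
274 58 58; 282 49 81; 290 47 79; 298 51 77; 306 49 74; 314 47 72; 322 48 69; 330 47 71; 338 49 73; 346 50 76; 354 52 78; 362 47 80; 370 56 80; 
 274 57 -26.030148695708498 49.99580709170918

 274 79 -27.052301671250202 37.45228261032342

 374 57 31.204213549006255 49.83334440159837

 374 79 32.27114770523189 37.29398959885552
```

```bash
sed -i 's/^C=.*/C=np.array([575.4,72.2,59.])/' h.py; python3 - <<'E'
from h import *
for z in (120,40,5,0,-5): print(z,delta(tcp_for(C+[0,0,z]),RT))
E
```

```text
120 ([0.0056, 0.0013, -0.0017], [-0.0023, -0.0018, -0.0049])
40 ([0.0329, 0.0013, 0.0736], [-0.0023, -0.0018, -0.0049])
5 ([0.0448, 0.0013, 0.1065], [-0.0023, -0.0018, -0.0049])
0 ([0.0465, 0.0013, 0.1112], [-0.0023, -0.0018, -0.0049])
-5 ([0.0482, 0.0013, 0.1159], [-0.0023, -0.0018, -0.0049])
```

Call:
send_rows(targets=[0.006, 0.001, 0, -0.002, -0.002, -0.005, -1, 0.015, 0.001, 0.024, -0.002, -0.002, -0.005, -1, 0.024, 0.001, 0.049, -0.002, -0.002, -0.005, -1, 0.031, 0.001, 0.068, -0.002, -0.002, -0.005, -1, 0.035, 0.001, 0.08, -0.002, -0.002, -0.005, -1, 0.038, 0.001, 0.087, -0.002, -0.002, -0.005, -1, 0.04, 0.001, 0.093, -0.002, -0.002, -0.005, -1, 0.042, 0.001, 0.098, -0.002, -0.002, -0.005, -1, 0.043, 0.001, 0.102, -0.002, -0.002, -0.005, -1, 0.044, 0.001, 0.104, -0.002, -0.002, -0.005, -1, 0.044, 0.001, 0.104, -0.002, -0.002, -0.005, -1])

```text
clock: 7.25
eef_pos: [575.2, 64.9, 45.1]
tcp_rot: [3.139, 0.349, 1.421]
contact_force: [0.1, -0.3, -2.1]
opening: 0.554
grasp_force: 36.5
```

```bash
python3 - <<'E'
from h import *
s=r.sense();print(s['eef_pos'],s['contact_force'],s['wrist_torque'])
print(tcp_for(C)-s['eef_pos'],[delta(tcp_for(C+[0,0,z]),RT) for z in(0,-3)])
E
```

```text
[575.18351036  64.86302305  45.0522141 ] [ 0.06978459 -0.27228179 -2.05312286] [ 0.20452751  0.00739433 -0.00366519]
[-0.9561404  -1.36916796 -8.61918065] [([0.0015, -0.0008, 0.0086], [0.0025, -0.0001, 0.0001]), ([0.0026, -0.0008, 0.0114], [0.0025, -0.0001, 0.0001])]
```

Call:
send_rows(targets=[0.001, 0, 0.002, 0, 0, 0, -1, 0.001, 0, 0.004, 0, 0, 0, -1, 0.002, 0, 0.005, 0, 0, 0, -1, 0.002, 0, 0.006, 0, 0, 0, -1, 0.002, 0, 0.006, 0, 0, 0, -1])

```text
clock: 7.67
eef_pos: [575.0, 64.6, 38.5]
tcp_rot: [3.14, 0.349, 1.421]
contact_force: [-0.9, 0.2, -1.9]
opening: 0.553
grasp_force: 36.5
```

Call:
send_rows(targets=[0, 0, 0.0007, 0, 0, 0, -1, 0, 0, 0.0014, 0, 0, 0, -1, 0, 0, 0.002, 0, 0, 0, -1, 0, 0, 0.002, 0, 0, 0, -1])

```text
clock: 8.0
eef_pos: [575.5, 64.1, 37.4]
tcp_rot: [3.138, 0.349, 1.421]
contact_force: [-0.6, 0.8, 4.3]
opening: 0.554
grasp_force: 37.1
```

Call:
send_rows(targets=[0, 0, 0.0005, 0, 0, 0, -1, 0, 0, 0.0005, 0, 0, 0, -1, 0, 0, 0.0005, 0, 0, 0, -1])

```text
clock: 8.25
eef_pos: [575.9, 64.1, 37.4]
tcp_rot: [3.137, 0.349, 1.421]
contact_force: [-0.2, 1.1, 7.4]
opening: 0.553
grasp_force: 37.4
```

```bash
python3 - <<'E'
from m import *
s=r.sense();print(s['eef_pos'],s['contact_force'],s['wrist_torque'],tcp_for(C)-s['eef_pos'])
f=grab('wrist'); fs=grab('scene')
im=np.zeros((400,800,3),np.uint8); im[:,:]=0
im[:,:400]=cv2.resize(fs['color'][155:235,290:370],(400,400),interpolation=cv2.INTER_CUBIC); im[:250,400:]=cv2.resize(f['color'],(400,250))
cv2.imwrite('pics/dn.png',im)
E
```

```text
[575.87144822  64.08158737  37.37037203] [-0.24766851  1.11439651  7.35446059] [0.01541681 0.01987295 0.01705823] [-1.64407826 -0.58773228 -0.93733859]
```

View pics/dn.png

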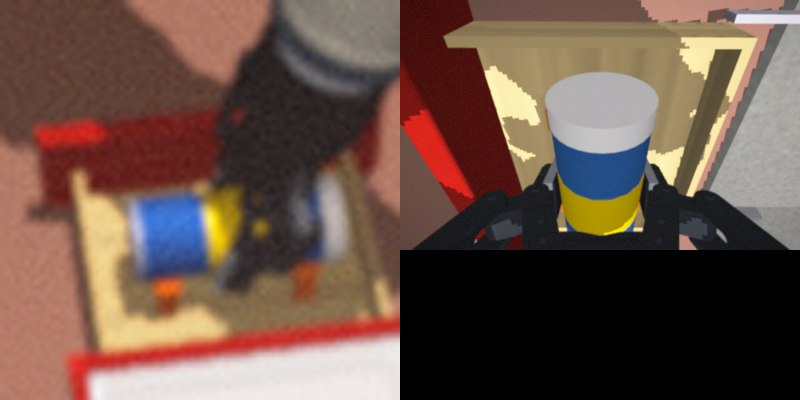

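The tube lies over both saddles, which are visible below it at (168,290) and (305,275) in the crop. Force and height agree with seating, so I'll release gradually.

Call:
send_rows(targets=[0, 0, 0, 0, 0, 0, 0.1, 0, 0, 0, 0, 0, 0, 0.14, 0, 0, 0, 0, 0, 0, 0.18, 0, 0, 0, 0, 0, 0, 0.24, 0, 0, 0, 0, 0, 0, 0.32, 0, 0, 0, 0, 0, 0, 0.42, 0, 0, 0, 0, 0, 0, 0.55, 0, 0, 0, 0, 0, 0, 0.65, 0, 0, 0, 0, 0, 0, 0.65, 0, 0, 0, 0, 0, 0, 0.65], grip_force=20)

```text
clock: 9.18
eef_pos: [574.9, 63.8, 36.3]
tcp_rot: [3.139, 0.349, 1.421]
contact_force: [-0.2, 0.1, -0.5]
opening: 0.824
grasp_force: 0.0
```

```bash
python3 - <<'E'
from m import *
s=r.sense();print(s['eef_pos'],s['contact_force'],s['grasp_force'])
R=Ro.from_euler('xyz',s['tcp_rot']).as_matrix(); p=s['eef_pos']
print('back along z 120, then', delta(p-120*R[:,2],R), delta(p-200*R[:,2],R))
E
```

```text
[574.87106686  63.80620552  36.26417978] [-0.24580533  0.06557284 -0.46512487] 0.0
back along z 120, then ([-0.0, -0.0, -0.12], [0.0, 0.0, 0.0]) ([-0.0, -0.0, -0.2], [0.0, 0.0, 0.0])
```

Call:
send_rows(targets=[0, 0, -0.004, 0, 0, 0, 0.65, 0, 0, -0.012, 0, 0, 0, 0.65, 0, 0, -0.024, 0, 0, 0, 0.65, 0, 0, -0.04, 0, 0, 0, 0.65, 0, 0, -0.06, 0, 0, 0, 0.65, 0, 0, -0.085, 0, 0, 0, 0.65, 0, 0, -0.11, 0, 0, 0, 0.65, 0, 0, -0.135, 0, 0, 0, 0.65, 0, 0, -0.155, 0, 0, 0, 0.65, 0, 0, -0.17, 0, 0, 0, 0.65, 0, 0, -0.17, 0, 0, 0, 0.65])

```text
clock: 10.1
eef_pos: [585.2, 123.3, 200.5]
tcp_rot: [3.133, 0.346, 1.42]
contact_force: [1.5, 0.0, 0.3]
opening: 0.826
grasp_force: 0.0
```

```bash
python3 - <<'E'
from m import *
s=r.sense();print(s['qpos'].round(3),s['eef_pos'],s['contact_force'])
X=np.array([.9888,-.1495,0]);Y=np.array([.1495,.9888,0])
f=grab('wrist'); fs=grab('scene')
im=np.zeros((400,800,3),np.uint8)
im[:,:400]=cv2.resize(fs['color'][155:235,290:370],(400,400),interpolation=cv2.INTER_CUBIC); im[:250,400:]=cv2.resize(f['color'],(400,250))
cv2.imwrite('pics/rel.png',im)
F=C-85*X; F[2]=41
# push pose: straight down, fingers shut, tool y along drawer y? az 171.4 -> y horizontal = drawer Y
for az in(81.4,-8.6,171.4):
    R=pose(az,0); print(az,R[:,1].round(2),delta(F-70*X+[0,0,120],R))
print(F)
E
```

```text
[ 0.376  0.433  1.633 -0.317  1.262  0.651] [585.17120098 123.30314417 200.51442648] [1.54882382 0.01893724 0.26821079]
81.4 [ 0.99 -0.15  0.  ] ([-0.035, -0.1557, 0.0504], [0.0038, 0.3481, 0.0008])
-8.6 [-0.15 -0.99  0.  ] ([-0.035, -0.1557, 0.0504], [0.2761, 0.2702, 1.5543])
171.4 [0.15 0.99 0.  ] ([-0.035, -0.1557, 0.0504], [-0.2702, 0.2761, -1.5527])
[491.352   84.9075  41.    ]
```

View pics/rel.png

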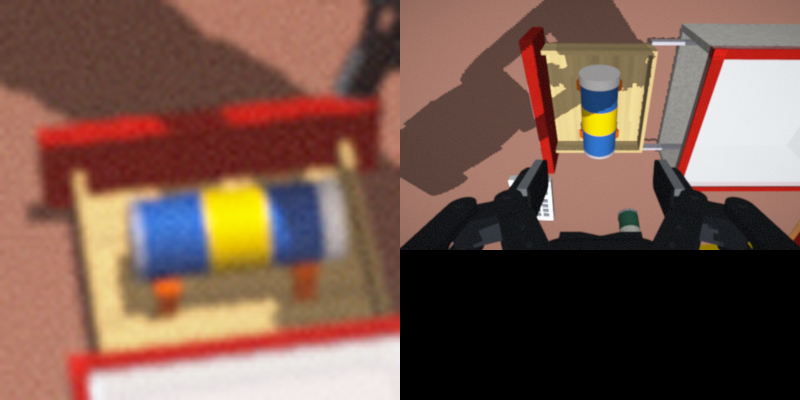

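The tube rests level on both saddles and is released. It stays centred in the drawer in both crops. Next I'll move in front of the red panel with shut fingers pointing straight down.

```bash
python3 - <<'E'
from m import *
X=np.array([.9888,-.1495,0]);F=C-85*X;F[2]=0
print(delta(F-50*X+[0,0,200],pose(171.4,0)))
E
```

```text
([-0.0483, -0.1356, 0.0138], [-0.2702, 0.2761, -1.5527])
```

Call:
send_rows(targets=[-0.048, -0.136, 0.014, -0.27, 0.276, -1.553, 0, -0.048, -0.136, 0.014, -0.27, 0.276, -1.553, -1, -0.048, -0.136, 0.014, -0.27, 0.276, -1.553, -1, -0.048, -0.136, 0.014, -0.27, 0.276, -1.553, -1, -0.048, -0.136, 0.014, -0.27, 0.276, -1.553, -1, -0.048, -0.136, 0.014, -0.27, 0.276, -1.553, -1, -0.048, -0.136, 0.014, -0.27, 0.276, -1.553, -1, -0.048, -0.136, 0.014, -0.27, 0.276, -1.553, -1, -0.048, -0.136, 0.014, -0.27, 0.276, -1.553, -1, -0.048, -0.136, 0.014, -0.27, 0.276, -1.553, -1, -0.048, -0.136, 0.014, -0.27, 0.276, -1.553, -1, -0.048, -0.136, 0.014, -0.27, 0.276, -1.553, -1])

```text
clock: 11.2
eef_pos: [440.2, 91.8, 198.2]
tcp_rot: [-3.125, 0.014, 2.9]
contact_force: [0.5, 0.2, 0.9]
opening: 0.003
grasp_force: 0.0
```

```bash
python3 - <<'E'
from m import *
X=np.array([.9888,-.1495,0]);F=C-85*X;F[2]=0
s=r.sense();print(s['qpos'].round(3),s['eef_pos'],s['opening'])
print(delta(F-50*X+[0,0,200],pose(171.4,0)));print(delta(F-50*X+[0,0,46],pose(171.4,0)))
E
```

```text
[ 0.219  0.114  2.031 -0.026  0.992 -1.096] [440.24936172  91.78201344 198.17661969] 0.0031983970104509105
([-0.0015, 0.001, -0.0018], [-0.0176, 0.0134, -0.0919])
([0.0007, 0.0036, 0.1521], [-0.0176, 0.0134, -0.0919])
```

Call:
send_rows(targets=[0, 0.001, 0.02, -0.018, 0.013, -0.092, -1, 0, 0.002, 0.05, -0.018, 0.013, -0.092, -1, 0, 0.003, 0.08, -0.018, 0.013, -0.092, -1, 0, 0.003, 0.11, -0.018, 0.013, -0.092, -1, 0, 0.004, 0.135, -0.018, 0.013, -0.092, -1, 0, 0.004, 0.152, -0.018, 0.013, -0.092, -1, 0, 0.004, 0.152, -0.018, 0.013, -0.092, -1, 0, 0.004, 0.152, -0.018, 0.013, -0.092, -1])

```text
clock: 11.87
eef_pos: [442.6, 92.4, 46.0]
tcp_rot: [-3.14, -0.001, 2.986]
contact_force: [-0.4, -0.4, -0.3]
opening: -0.001
grasp_force: 0.0
```

```bash
python3 - <<'E'
from m import *
X=np.array([.9888,-.1495,0]);F=C-85*X;F[2]=0
s=r.sense();print(s['qpos'].round(3),s['eef_pos'],s['contact_force'])
for k in(-25,-11,150,170,180): print(k,delta(F+k*X+[0,0,46],pose(171.4,0)))
E
```

```text
[ 2.040e-01  3.760e-01  2.136e+00 -2.000e-03  6.320e-01 -1.210e+00] [442.6223789   92.44230289  46.0364699 ] [-0.41307832 -0.41930862 -0.3248932 ]
-25 ([-0.0243, -0.0, 0.0], [-0.0016, -0.0006, -0.0058])
-11 ([-0.0383, 0.0001, 0.0], [-0.0016, -0.0006, -0.0058])
150 ([-0.1993, 0.001, -0.0001], [-0.0016, -0.0006, -0.0058])
170 ([-0.2193, 0.0011, -0.0001], [-0.0016, -0.0006, -0.0058])
180 ([-0.2293, 0.0012, -0.0001], [-0.0016, -0.0006, -0.0058])
```

Call:
send_rows(targets=[-0.01, 0, 0, 0, 0, -0.006, -1, -0.02, 0, 0, 0, 0, -0.006, -1, -0.027, 0, 0, 0, 0, -0.006, -1, -0.03, 0, 0, 0, 0, -0.006, -1, -0.033, 0, 0, 0, 0, -0.006, -1, -0.036, 0, 0, 0, 0, -0.006, -1, -0.039, 0, 0, 0, 0, -0.006, -1, -0.042, 0, 0, 0, 0, -0.006, -1, -0.045, 0, 0, 0, 0, -0.006, -1, -0.048, 0, 0, 0, 0, -0.006, -1, -0.052, 0, 0, 0, 0, -0.006, -1, -0.056, 0, 0, 0, 0, -0.006, -1])

```text
clock: 12.87
eef_pos: [499.5, 84.1, 47.0]
tcp_rot: [-3.141, 0.002, 2.992]
contact_force: [-0.5, 0.1, 1.2]
opening: -0.003
grasp_force: 0.9
```

Call:
send_rows(targets=[-0.004, 0, 0, 0, 0, 0, -1, -0.009, 0, 0, 0, 0, 0, -1, -0.014, 0, 0, 0, 0, 0, -1, -0.019, 0, 0, 0, 0, 0, -1, -0.024, 0, 0, 0, 0, 0, -1, -0.029, 0, 0, 0, 0, 0, -1, -0.034, 0, 0, 0, 0, 0, -1, -0.039, 0, 0, 0, 0, 0, -1, -0.044, 0, 0, 0, 0, 0, -1, -0.049, 0, 0, 0, 0, 0, -1, -0.054, 0, 0, 0, 0, 0, -1, -0.059, 0, 0, 0, 0, 0, -1])

```text
clock: 13.87
eef_pos: [558.3, 75.4, 47.3]
tcp_rot: [-3.141, 0.003, 2.992]
contact_force: [-1.9, -1.2, -1.1]
opening: 0.003
grasp_force: 0.9
```

```bash
python3 - <<'E'
from m import *
X=np.array([.9888,-.1495,0]);F=C-85*X
s=r.sense();print(s['eef_pos'],s['contact_force'],(s['eef_pos']-F)@X)
fs=grab('scene'); cv2.imwrite('pics/p1.png',cv2.resize(fs['color'][145:265,280:440],(640,480),interpolation=cv2.INTER_CUBIC))
E
```

```text
[558.26597571  75.38329444  47.31575588] [-1.89488181 -1.21593638 -1.05426023] 67.58840790842817
```

View pics/p1.png

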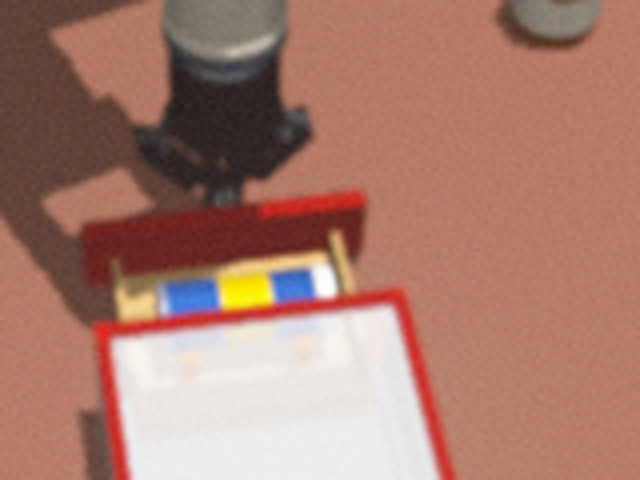

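The drawer is sliding in straight; the tube is still in the cradle, partly under the case top (245,290).

Call:
send_rows(targets=[-0.005, 0, 0, 0, 0, 0, -1, -0.01, 0, 0, 0, 0, 0, -1, -0.015, 0, 0, 0, 0, 0, -1, -0.02, 0, 0, 0, 0, 0, -1, -0.025, 0, 0, 0, 0, 0, -1, -0.03, 0, 0, 0, 0, 0, -1, -0.035, 0, 0, 0, 0, 0, -1, -0.04, 0, 0, 0, 0, 0, -1, -0.045, 0, 0, 0, 0, 0, -1, -0.05, 0, 0, 0, 0, 0, -1, -0.055, 0, 0, 0, 0, 0, -1, -0.06, 0, 0, 0, 0, 0, -1])

```text
clock: 14.92
eef_pos: [617.5, 66.3, 47.5]
tcp_rot: [-3.141, 0.003, 2.992]
contact_force: [-1.4, -1.2, 0.6]
opening: -0.001
grasp_force: 0.9
```

Call:
send_rows(targets=[-0.004, 0, 0.001, 0, 0, 0, -1, -0.007, 0, 0.001, 0, 0, 0, -1, -0.01, 0, 0.001, 0, 0, 0, -1, -0.013, 0, 0.001, 0, 0, 0, -1, -0.016, 0, 0.001, 0, 0, 0, -1, -0.018, 0, 0.001, 0, 0, 0, -1, -0.02, 0, 0.001, 0, 0, 0, -1, -0.022, 0, 0.001, 0, 0, 0, -1, -0.024, 0, 0.001, 0, 0, 0, -1, -0.025, 0, 0.001, 0, 0, 0, -1])

```text
clock: 15.75
eef_pos: [642.1, 62.7, 46.5]
tcp_rot: [-3.141, 0.003, 2.992]
contact_force: [-1.6, -0.2, -0.7]
opening: 0.001
grasp_force: 0.7
```

Call:
send_rows(targets=[-0.001, 0, 0, 0, 0, 0, -1, -0.002, 0, 0, 0, 0, 0, -1, -0.003, 0, 0, 0, 0, 0, -1, -0.004, 0, 0, 0, 0, 0, -1])

```text
clock: 16.08
eef_pos: [645.7, 62.2, 46.5]
tcp_rot: [-3.141, 0.003, 2.992]
contact_force: [-1.6, -0.2, -0.3]
opening: -0.0
grasp_force: 0.8
```

Call:
send_rows(targets=[-0.001, 0, 0, 0, 0, 0, -1, -0.002, 0, 0, 0, 0, 0, -1, -0.003, 0, 0, 0, 0, 0, -1, -0.004, 0, 0, 0, 0, 0, -1])

```text
clock: 16.42
eef_pos: [649.8, 61.5, 46.6]
tcp_rot: [-3.141, 0.003, 2.992]
contact_force: [-1.3, -0.8, -1.5]
opening: -0.001
grasp_force: 0.8
```

Call:
send_rows(targets=[-0.001, 0, 0, 0, 0, 0, -1, -0.002, 0, 0, 0, 0, 0, -1, -0.003, 0, 0, 0, 0, 0, -1])

```text
clock: 16.67
eef_pos: [652.7, 61.1, 46.6]
tcp_rot: [-3.141, 0.003, 2.992]
contact_force: [-1.0, -0.7, -1.0]
opening: -0.003
grasp_force: 0.8
```

Call:
send_rows(targets=[-0.001, 0, 0, 0, 0, 0, -1, -0.002, 0, 0, 0, 0, 0, -1])

```text
clock: 16.83
eef_pos: [654.8, 60.8, 46.6]
tcp_rot: [-3.141, 0.003, 2.992]
contact_force: [-1.9, -0.0, -1.1]
opening: 0.003
grasp_force: 0.8
```

Call:
send_rows(targets=[-0.001, 0, 0, 0, 0, 0, -1, -0.002, 0, 0, 0, 0, 0, -1])

```text
clock: 17.0
eef_pos: [656.7, 60.5, 46.6]
tcp_rot: [-3.141, 0.003, 2.992]
contact_force: [-3.4, -0.4, -0.0]
opening: 0.004
grasp_force: 2.9
```

Call:
send_rows(targets=[-0.001, 0, 0, 0, 0, 0, -1, -0.0015, 0, 0, 0, 0, 0, -1])

```text
clock: 17.17
eef_pos: [656.7, 60.5, 46.6]
tcp_rot: [-3.141, -0.0, 2.992]
contact_force: [-9.7, 0.2, 7.0]
opening: 0.001
grasp_force: 4.8
```

Call:
send_rows(targets=[-0.001, 0, 0, 0, 0, 0, -1, -0.0015, 0, 0, 0, 0, 0, -1])

```text
clock: 17.33
eef_pos: [656.7, 60.5, 46.6]
tcp_rot: [-3.141, -0.003, 2.992]
contact_force: [-14.9, 3.2, 10.6]
opening: 0.001
grasp_force: 7.7
```

The hard stop has been reached: x no longer advances while the force rises to 15 N. I'll back off.

Call:
send_rows(targets=[0.002, 0, 0, 0, 0, 0, -1, 0.004, 0, 0, 0, 0, 0, -1, 0.008, 0, 0, 0, 0, 0, -1, 0.02, 0, 0, 0, 0, 0, -1, 0.04, 0, 0, 0, 0, 0, -1, 0.07, 0, 0, 0, 0, 0, -1, 0.1, 0, -0.02, 0, 0, 0, -1, 0.12, 0, -0.05, 0, 0, 0, -1, 0.13, 0, -0.09, 0, 0, 0, -1, 0.13, 0, -0.12, 0, 0, 0, -1, 0.13, 0, -0.12, 0, 0, 0, -1])

```text
clock: 18.25
eef_pos: [534.1, 80.3, 172.6]
tcp_rot: [3.139, 0.013, 2.992]
contact_force: [1.5, 0.9, 0.7]
opening: -0.0
grasp_force: 0.0
```

```bash
python3 - <<'E'
from m import *
fs=grab('scene');ft=grab('top')
im=np.zeros((480,800,3),np.uint8)
im[:,:480]=cv2.resize(fs['color'][170:330,280:440],(480,480),interpolation=cv2.INTER_CUBIC); im[:320,480:]=cv2.resize(fs['color'][140:300,150:310],(320,320))
cv2.imwrite('pics/end.png',im)
E
```

```text
(no output)
```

View pics/end.png

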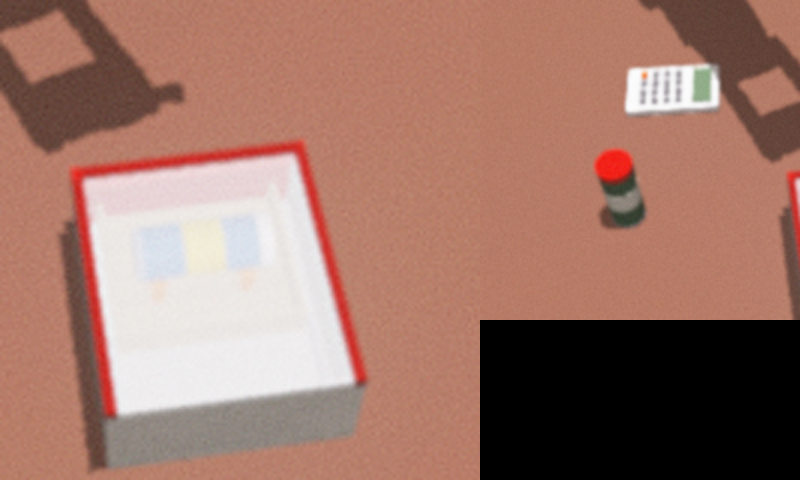

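The drawer is shut. Through the clear top the tube is visible lying on both saddles (200,245), and the green tube and calculator have not moved.

```bash
python3 -c "
from rig import r
print(r.sign_off())"
```

```text
the job is handed in; nothing more can be done
None
```

The blue tube is lying on both saddles in the cradle, the drawer is pushed fully home against its stop, and the job is handed in at about 18 s; I touched none of the bystanders (the last picture shows the green tube and calculator in place; the jar was not in that crop).

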